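# Turn the sample tubes over on the rotator and sort them

### The arm

A 6-joint arm with a two-finger parallel gripper is mounted at the origin on the work surface. World frame = base frame: x ahead of the robot, y to its left, z up, the work surface at z = 0. Lengths are in m, angles in rad, forces in N, time in s.
With the tool pointing down it reaches from about 0.2 to 0.875 m from the base axis. Payload 3.4 kg.
Tool frame: the origin (TCP) lies between the finger pads; the fingertips stand 25 mm ahead of it and the grasp point (between the pads) lies 6 mm ahead of it (r.nose_length is the z of the fingertips in the tool frame, in m); z points along the fingers, x is the direction in which the jaws open and shut, and the axes are right-handed (so a half turn about z gives the same grasp; the last joint's range is limited). The gripper opens to 94 mm and grips with 3 to 60 N. Pads are 16 mm wide; open, the fingers measure 119 mm over their backs; the gripper's body (75 mm by 177 mm) begins 78 mm behind the grasp point.
Start: joints at [-1.429, 0.276, 1.505, -0, 1.361, -0.121], TCP at [0.149, -0.555, 0.23] pointing down, gripper open.
Joint ranges: [-2.89, 2.89], [-0.75, 2.08], [0.22, 2.7], [-1.18, 4.32], [0.11, 2.71], [-2.7, 2.7]. Speed limits (rad/s): [2.57, 2.57, 3.14, 3.14, 3.14, 3.14].

### API

Orientations are given as a unit quaternion [w, x, y, z].
In Python, from plant import r, gripper_to, inverse_kinematics, vision, models, telemetry gives the robot as it stands. Calls block until the motion is done:
- r.move_to(position, orientation): joint-space move of the TCP to a pose.
- r.move_l(position, rot=None, vel=0.15, guard=None): straight line of the TCP; rot=None keeps the orientation; vel is the mean speed in m/s. With guard (N) it stops when the force on the tool has changed by that much, and returns True; else False.
- r.movej(angles): joint-space move.
- gripper_to(opening, f_grip=None): finger opening in m; f_grip is the grip in N (None keeps the last); returns when the fingers have stopped.
- r.hold(seconds).
- inverse_kinematics(position, orientation): joint angles nearest the present ones, or None.
- vision.snapshot(name): name is "side" or "top"; returns the picture (400x640x3 uint8, red, green, blue); there is no depth.
- vision.get_calibration(name): a dict with "fx", "fy", "cx", "cy" (pixels), "position" and "orientation" of the camera in the world. Camera axes: x right, y down, z forward; pixel columns grow to the right and rows downward; lengths in m; the calibration is good to about 2 mm. A picture is of the moment at which its call begins. get_calibration takes no time and is no camera call.
A pose or a line that the arm cannot do raises r.PlanningError and nothing moves.
- r.sign_off(): hands the job in, once; it reports no verdict.
Trained networks look in the newest picture that a camera, given by its name, has taken for a name from the list of things; names that differ only in an ending like _2 or _b are one class to them, and where a whole thing is asked for, a point or a joint stands for the part that bears it (a point fixed in the world has none). Each returns a list of dicts, best first, with "score" (0 to 1); they miss things now and then, are a little off and sometimes report something else, mostly with a low value. They report only what shows in the picture. A call takes as long as a camera call. They do not tell look-alikes from the thing itself.
- models.boxes_of(thing, camera): "at" ([x, y, z] in m, in world coordinates, good to about 4 mm: the middle of the surface that is visible of it).
- models.regions_of(thing, camera): "pixels" (400x640 bool, what is visible of it).
- models.mark_of(thing, camera): "at" ([x, y, z] in m, in world coordinates, good to about 4 mm: a listed point, or the origin of a listed thing).
Readings, each from a call of its own:
- telemetry.current_t(): time.
- telemetry.current_joints(): joint angles.
- telemetry.current_dq(): joint speeds.
- telemetry.current_joint_efforts(): joint torques, N m.
- telemetry.current_ee_pos(): TCP position.
- telemetry.current_tool_rot(): TCP orientation.
- telemetry.current_wrist_force(): force on the tool from outside, world axes, zero at the start.
- telemetry.current_torque(): the same for the moment, N m.
- telemetry.current_opening(): finger opening in m.
Only numpy, scipy, OpenCV 4.12 (cv2) and the standard library are available. Lean on these libraries where they do the work, as an engineer would, in place of code of your own. Each camera call takes 0.05 s, during which the arm holds its last target.

### The job

Snap every sample tube lying on the blue pad into a clip of the hand-turned rotator, levelling its carriage first, and with all of them clipped in turn the handwheel two full turns or more, all the same way round, so that the tubes go right over each time and end on top. Then take the tubes out and lay them flat in the white trays, long tubes in the longer tray and short tubes in the shorter one, and leave the rotator level and empty; do not disturb the tube rack, the tissue roll or the gel bottle.

Things in the scene. Friction and masses are not known exactly. Their poses are not given: they have to be found in the camera images.
- rotator: Hand-turned tube rotator, fixed: white base 130 x 270 x 12 mm, long side along its y, a post 110 mm high at y = -127 and +127 mm carrying a level axle along y, 105 mm above the counter. Origin: on the counter under the base's middle. On the axle turn, as one piece, the carriage (plate 80 x 222 x 8 mm with three clips on one face) and, outside the +y post, the handwheel.
- carriage (a joint): Angle of carriage and handwheel about the rotator's +y axis, rad, counting whole turns. 0: carriage level, clips and handle on top. Growing: the handle goes from the top towards the rotator's +x, down, and up again at -x. Turns freely either way and stays where left (friction 0.25 N m, about 5 N at the handle). Starts up to 0.7 off level.
- handle_mid (a point): Point on the axis of the handwheel's handle, 45 mm from its root. The handle: black round grip, 20 mm in diameter, 80 mm long, parallel to the axle and 50 mm off it, standing out from the wheel towards the rotator's +y (from y = 158 to 238 mm); it revolves freely on its pin. The wheel: solid black disc, 120 mm in diameter, outer face at y = 157 mm.
- clip0 (a point): Tube clip of the carriage at the rotator's y = -65 mm, farthest from the handwheel. This point: where the mid-barrel point lies when a tube is home, 26 mm above the axle when level. The tube lies across the axle along this point's x, cap to either side; z points out of the clip. Room below for fingers: 22 mm from this point to the plate, but a 4 mm pin 14 mm below it. All clips are alike.
- clip1 (a point): Tube clip of the carriage at the rotator's y = 0, the middle one. Each clip is two grey forks, 7 mm wide, 22 mm to either side of this point along x, 37 mm free between them for the fingers; each has a saddle, a fixed prong at -y and at +y a white sprung hinged jaw that leans over the barrel. Jaws reach 21 mm above this point; a tube meets them about 14 mm above. The cap does not fit in the forks.
- clip2 (a point): Tube clip of the carriage at the rotator's y = +65 mm, nearest to the handwheel. Pushing a barrel straight in along -z past the jaws takes about 7 N; they swing aside and snap back over it. Pulled straight out along z with about 8 N it comes free again. Clips can be loaded with the carriage within about 0.1 rad of level; wheel friction holds it meanwhile.
- long1_mid (a point): Long closed sample tube, 112 mm overall, about 20 g: clear barrel with white label, 13 mm in diameter, 94 mm long, then a grey six-sided cap 18 mm long, 17 mm across flats (keeps it from rolling). This point: on its axis, mid-barrel; x points along the axis to the cap, which starts 47 mm away. Lying flat its axis is about 7 mm up. May be absent (None).
- long2_mid (a point): Long closed sample tube, 112 mm overall, about 20 g: clear barrel with white label, 13 mm in diameter, 94 mm long, then a grey six-sided cap 18 mm long, 17 mm across flats (keeps it from rolling). This point: on its axis, mid-barrel; x points along the axis to the cap, which starts 47 mm away. Lying flat its axis is about 7 mm up. May be absent (None).
- short1_mid (a point): Short closed sample tube, 82 mm overall, about 15 g: clear barrel with white label, 13 mm in diameter, 64 mm long, then a grey six-sided cap 18 mm long, 17 mm across flats (keeps it from rolling). This point: on its axis, mid-barrel; x points along the axis to the cap, which starts 32 mm away. Lying flat its axis is about 7 mm up. May be absent (None).
- short2_mid (a point): Short closed sample tube, 82 mm overall, about 15 g: clear barrel with white label, 13 mm in diameter, 64 mm long, then a grey six-sided cap 18 mm long, 17 mm across flats (keeps it from rolling). This point: on its axis, mid-barrel; x points along the axis to the cap, which starts 32 mm away. Lying flat its axis is about 7 mm up. May be absent (None).
- long_tray_floor (a point): The longer of two open white enamel trays: 156 mm along its own y, 112 mm along its x, 24 mm high, walls 3 mm, 450 g, loose on the counter; for the long tubes. This point is the centre of its inner floor, 3 mm above the counter.
- short_tray_floor (a point): The shorter of two open white enamel trays: 112 mm along its own y, 112 mm along its x, 24 mm high, walls 3 mm, 450 g, loose on the counter; for the short tubes (a long tube does not lie flat along it). This point is the centre of its inner floor, 3 mm above the counter.
- pad: Flat blue absorbent pad, 210 x 320 x 4 mm, fixed, on which the tubes lie at the start about 70 mm apart, caps either way. Origin: middle of its underside.
- tube_rack: Bystander: red lattice tube rack, 88 x 151 x 62 mm, with some upright tubes reaching 94 mm high. Origin: middle of its underside.
- tissue_roll: Bystander: white roll of tissue standing on end, 104 mm in diameter, 100 mm high. Origin: middle of its underside.
- gel_bottle: Bystander: clear bottle of hand gel, 54 mm in diameter, 130 mm high. Origin: middle of its underside.
Things that resemble listed ones, but are neither listed nor needed, are in the scene too. Leave any yellow look-alike of the part that bears short2_mid alone. What is shaped like the part that bears long2_mid but green is not meant.

How it is judged:
By the outcome, as a careful person would: the job done as asked, in the order asked, and still so for the second after the job is handed in, with the robot touching nothing.
Of long1, long2, short1, short2 only 2 to 3 are there at a start; the rules pass over those that are not, and their reading is None.
At some moment in a run one of long1, long2, short1, short2, long_tray, short_tray may be knocked a few centimetres aside while the robot is not near it.
It also fails if it takes over 208 s, if anything falls off the work surface, if the arm or the gripper's body presses on something with over 40 N, if the wrist force passes 120 N, or if a joint passes its speed limit or range.

## Working session

There is one attempt and no reset: what is moved stays moved. The work goes in short steps, each a Python script; the robot and the scene stay as the last script left them, time stands still between calls to the robot, and variables do not carry over. Pictures are saved under pics/ and viewed, and the job is handed in when it is done.

```bash
ls -la; mkdir -p pics
cat > s0.py <<'E'
from plant import r, gripper_to, inverse_kinematics, vision, models, telemetry
import cv2
for c in("side","top"):
    im=vision.snapshot(c); cv2.imwrite(f"pics/{c}0.png",im[:,:,::-1]); k=vision.get_calibration(c); print(c,{a:(b if isinstance(b,(int,float)) else [round(float(x),4) for x in b]) for a,b in k.items()})
print(telemetry.current_t())
E
python3 s0.py
```

```text
total 12
drwxr-xr-x  3 agent agent 4096 Dec  7 01:27 .
drwxr-xr-x 23 root  root  4096 Dec  7 01:27 ..
drwxr-xr-x  2 agent agent 4096 Dec  7 01:27 pics
side {'fx': 480.67429445117335, 'fy': 480.67429445117335, 'cx': 315.66748076010276, 'cy': 200.53810212990234, 'position': [0.3582, -0.7969, 1.0289], 'orientation': [-0.359, 0.9298, -0.0738, 0.0338]}
top {'fx': 382.6390239480051, 'fy': 382.6390239480051, 'cx': 321.719620955673, 'cy': 201.65159428044026, 'position': [0.3082, 0.0157, 1.0104], 'orientation': [-0.0873, 0.7293, -0.6737, 0.0813]}
0.1
```

View pics/side0.png

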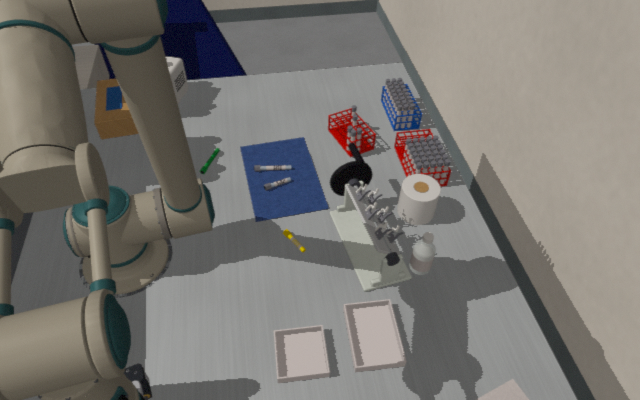

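View pics/top0.png

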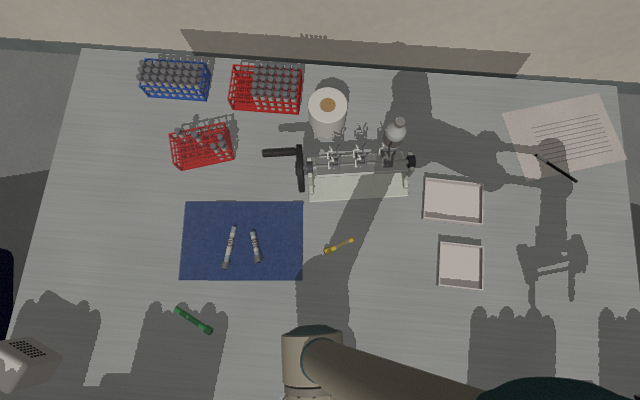

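The pad holds two tubes with white labels. One is longer, at top (231,246), and one shorter, at top (255,246). The yellow tube (338,246) and the green one (193,320) lie off the pad and are decoys. Next I'll run the networks.

```bash
cat > h.py <<'E'
from plant import r, gripper_to, inverse_kinematics, vision, models, telemetry
import cv2, numpy as np
from scipy.spatial.transform import Rotation as R
T=telemetry
def snap(c,name=None):
    im=vision.snapshot(c)
    if name: cv2.imwrite(f"pics/{name}.png",im[:,:,::-1])
    return im
def cal(c):
    k=vision.get_calibration(c); q=k["orientation"]
    return k,R.from_quat([q[1],q[2],q[3],q[0]]).as_matrix(),np.array(k["position"])
def proj(c,p):
    k,M,o=cal(c); v=(np.atleast_2d(p)-o)@M
    return np.c_[k["fx"]*v[:,0]/v[:,2]+k["cx"],k["fy"]*v[:,1]/v[:,2]+k["cy"]]
def unproj(c,uv,z):
    k,M,o=cal(c); uv=np.atleast_2d(uv).astype(float)
    d=np.c_[(uv[:,0]-k["cx"])/k["fx"],(uv[:,1]-k["cy"])/k["fy"],np.ones(len(uv))]@M.T
    return o+d*((z-o[2])/d[:,2])[:,None]
def crop(im,x0,y0,x1,y1,s,name):
    cv2.imwrite(f"pics/{name}.png",cv2.resize(im[y0:y1,x0:x1,::-1],None,fx=s,fy=s,interpolation=cv2.INTER_CUBIC))
E
python3 - <<'E'
from h import *
a=snap("top");b=snap("side")
crop(a,170,190,370,340,4,"c_tubes"); crop(a,250,80,430,210,4.4,"c_rot"); crop(b,310,120,450,300,3.3,"c_rots")
for n in ["rotator","handle_mid","clip0","clip1","clip2","long1_mid","short1_mid","long_tray_floor","short_tray_floor","pad","tube_rack","tissue_roll","gel_bottle"]:
    for c in("top","side"):
        print(n,c,[(np.round(d["at"],3).tolist(),round(d["score"],2)) for d in models.mark_of(n,c)][:4])
print(T.current_t())
E
```

```text
rotator top [([0.629, -0.052, 0.002], 0.71)]
rotator side [([0.63, -0.053, -0.001], 0.76)]
handle_mid top [([0.634, 0.151, 0.146], 0.89)]
handle_mid side [([0.633, 0.152, 0.145], 0.71), ([0.655, -0.113, 0.128], 0.27)]
clip0 top [([0.638, 0.014, 0.126], 0.85), ([0.643, -0.05, 0.129], 0.79), ([0.658, -0.115, 0.126], 0.63)]
clip0 side [([0.656, -0.114, 0.127], 0.77), ([0.637, 0.015, 0.123], 0.63)]
clip1 top [([0.638, 0.014, 0.126], 0.85), ([0.643, -0.05, 0.129], 0.79), ([0.658, -0.115, 0.126], 0.63)]
clip1 side [([0.656, -0.114, 0.127], 0.77), ([0.637, 0.015, 0.123], 0.63)]
clip2 top [([0.638, 0.014, 0.126], 0.85), ([0.643, -0.05, 0.129], 0.79), ([0.658, -0.115, 0.126], 0.63)]
clip2 side [([0.656, -0.114, 0.127], 0.77), ([0.637, 0.015, 0.123], 0.63)]
long1_mid top []
long1_mid side []
short1_mid top []
short1_mid side []
long_tray_floor top [([0.743, -0.146, -0.002], 0.72), ([0.583, -0.312, 0.006], 0.59), ([0.676, 0.375, -0.002], 0.26)]
long_tray_floor side [([0.58, -0.312, 0.003], 0.97)]
short_tray_floor top [([0.408, -0.333, 0.004], 0.73)]
short_tray_floor side [([0.411, -0.331, -0.0], 0.82)]
pad top [([0.437, 0.239, -0.001], 0.83)]
pad side [([0.435, 0.235, -0.002], 0.63)]
tube_rack top [([0.673, 0.38, -0.003], 0.75), ([0.439, 0.238, -0.002], 0.69), ([0.645, -0.052, 0.127], 0.57)]
tube_rack side [([0.434, 0.24, -0.002], 0.71), ([0.673, 0.378, -0.001], 0.58)]
tissue_roll top [([0.794, 0.038, -0.0], 0.8)]
tissue_roll side [([0.789, 0.042, -0.001], 0.8), ([0.636, 0.016, 0.124], 0.44)]
gel_bottle top [([0.741, -0.147, -0.001], 0.77), ([0.645, -0.052, 0.127], 0.48)]
gel_bottle side [([0.746, -0.141, -0.0], 0.71)]
1.5
```

View pics/c_tubes.png

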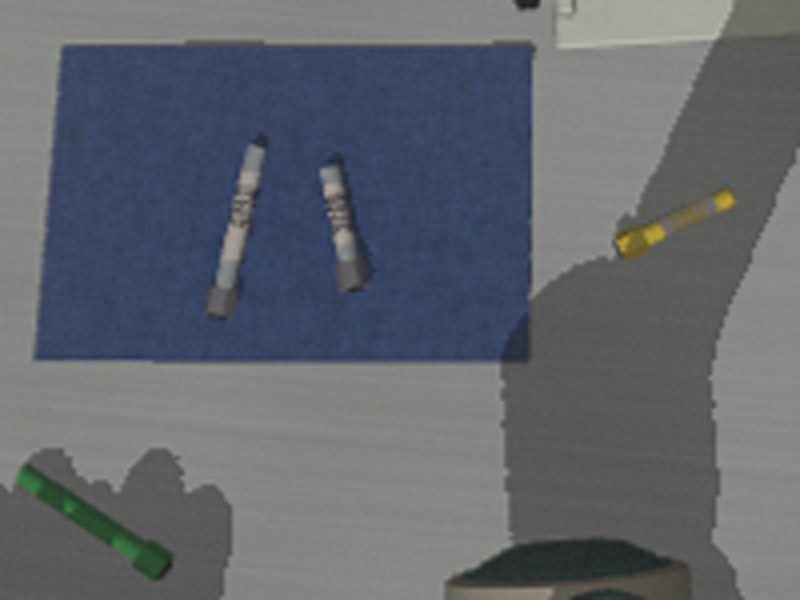

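View pics/c_rot.png

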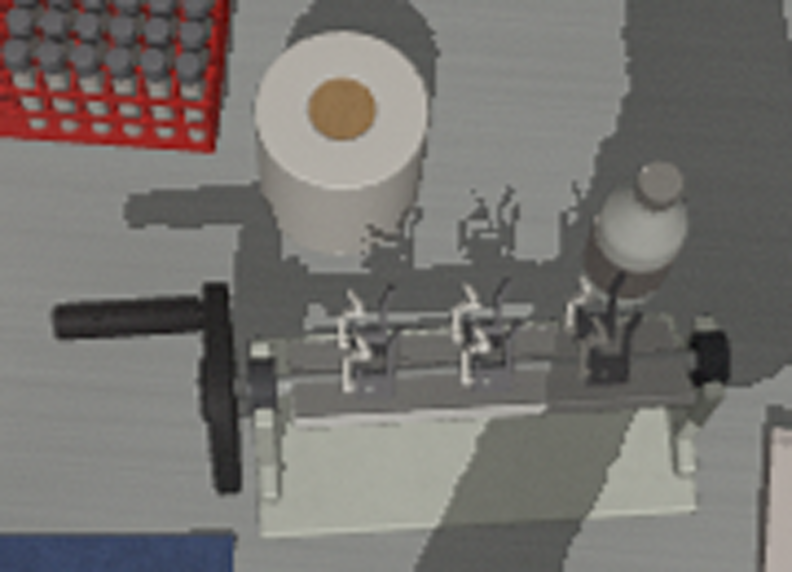

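View pics/c_rots.png

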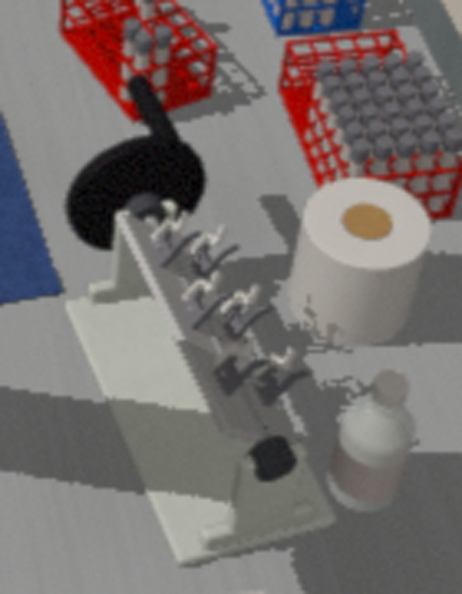

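The networks' tube marks came back empty, so I'll measure the tubes and the rotator yaw with my own pixel geometry.

Run:
```python
from h import *
np.set_printoptions(precision=4,suppress=True)
print("base edge top",unproj("top",[(309.8,202.0),(408,196.4)],0.010))
print("base side",unproj("side",[(366,289.7),(411,277.6),(330.3,211)],0.010))
a=snap("top");b=snap("side")
for n in["long1_mid","short1_mid","long2_mid"]:
  for c in("top","side"):
    print(n,c,[(np.round(d["at"],3).tolist(),round(d["score"],2)) for d in models.boxes_of(n,c)][:6])
for n in["long_tray_floor","short_tray_floor"]:
  for c in("top","side"):
    for d in models.regions_of(n,c)[:2]:
        m=d["pixels"].astype(np.uint8); cs,_=cv2.findContours(m,0,1); q=max(cs,key=cv2.contourArea)
        rect=cv2.minAreaRect(unproj(c,q[:,0,:],0.024)[:,:2].astype(np.float32)*1000); print(n,c,round(d["score"],2),np.round(rect[0],1),np.round(rect[1],1),round(rect[2],1))
# tubes on pad: non-blue pixels inside pad
for c,im,box in(("top",a,(188,210,298,272)),("side",b,(250,145,312,205))):
    x0,y0,x1,y1=box; s=im[y0:y1,x0:x1].astype(int)
    m=((s[:,:,2]-s[:,:,0])<25)&(s.sum(2)>150)
    n,l,st,ce=cv2.connectedComponentsWithStats(m.astype(np.uint8),connectivity=8)
    for i in range(1,n):
        if st[i,4]<25: continue
        v,u=np.where(l==i); P=unproj(c,np.c_[u+x0,v+y0],0.011)[:,:2]
        rect=cv2.minAreaRect((P*1000).astype(np.float32)); mu=P.mean(0); w,V=np.linalg.eigh(np.cov(P.T)); d=V[:,1]; t=(P-mu)@d
        lo,hi=mu+d*t.min(),mu+d*t.max()
        print(c,st[i],np.round(rect[0],1),np.round(rect[1],1),"dir",d,"ends",lo,hi)
print(T.current_t())
```

```text
base edge top [[ 0.5479  0.0658  0.01  ]
 [ 0.5844 -0.1973  0.01  ]]
base side [[ 0.592  -0.1953  0.01  ]
 [ 0.7116 -0.1786  0.01  ]
 [ 0.5519  0.0699  0.01  ]]
long1_mid top [([0.667, 0.373, 0.031], 0.36)]
long1_mid side [([0.615, -0.053, 0.084], 0.64)]
short1_mid top []
short1_mid side []
long2_mid top [([0.405, 0.262, 0.017], 0.69), ([0.223, 0.331, 0.016], 0.5)]
long2_mid side [([0.407, 0.263, 0.016], 0.75), ([0.221, 0.323, 0.012], 0.49)]
long_tray_floor side 0.79 [ 577.7 -317.1] [166.2 114.3] 88.0
short_tray_floor top 0.79 [ 410.4 -329.7] [119.8 115.3] 88.3
short_tray_floor side 0.57 [ 409.6 -335.8] [121.1 111.9] 87.6
top [ 33  14  16  46 272] [412.9 264.6] [ 20.3 120.2] dir [-0.9954  0.0959] ends [0.4728 0.2595] [0.3531 0.271 ]
top [ 62  19  13  34 211] [419.8 196. ] [88.5 21.9] dir [-0.9507 -0.31  ] ends [0.4612 0.2114] [0.3771 0.184 ]
side [57  0  5 14 42] [530.6 324.4] [61.1 12.8] dir [0.0316 0.9995] ends [0.5326 0.2932] [0.5346 0.3553]
side [  4  20  38   7 189] [408.9 266.9] [ 26.3 113.2] dir [-0.9939  0.1103] ends [0.4654 0.2631] [0.3533 0.2756]
side [ 14  33  27  12 138] [415.5 201. ] [81.6 22.7] dir [-0.9564 -0.2921] ends [0.4546 0.2129] [0.3764 0.1891]
2.1
```

```bash
cat >> h.py <<'E'
PSI=0.143; O=np.array([0.632,-0.0535,0.0])
def rp(x,y,z): # rotator frame -> world
    return O+np.array([x*np.cos(PSI)-y*np.sin(PSI),x*np.sin(PSI)+y*np.cos(PSI),z])
def quat(a):
    x=np.array([np.cos(a),np.sin(a),0]);z=np.array([0,0,-1.]);M=np.c_[x,np.cross(z,x),z]
    q=R.from_matrix(M).as_quat(); return [float(q[3]),*map(float,q[:3])]
def bestq(p,a):
    c=[]
    for k in(a,a+np.pi,a-np.pi):
        j=inverse_kinematics(list(map(float,p)),quat(k))
        if j is not None: c.append((abs(j[5]),k))
    return min(c)[1] if c else None
def hp(th,y=0.212,rad=0.050): return rp(rad*np.sin(th),y,0.105+rad*np.cos(th)+0.006)
L=lambda p,**k: r.move_l(list(map(float,p)),**k)
E
python3 - <<'E'
from h import *
a=bestq(hp(0),PSI); print(a)
q=quat(a)
for th in np.linspace(0,2*np.pi,9): 
    j=inverse_kinematics(hp(th).tolist(),q); print(round(th,2), None if j is None else np.round(j,2))
for p,al in(((.42,.265,.02),np.pi/2-.1),((.426,.201,.02),np.pi/2+.3),(rp(0,0,.15),PSI+np.pi/2),(rp(0,.065,.15),PSI+np.pi/2),((.58,-.315,.03),0),((.41,-.332,.03),0)):
    k=bestq(p,al); print(p,k,np.round(inverse_kinematics(list(map(float,p)),quat(k)),2))
E
```

```text
0.143
0.0 [ 0.14  0.39  1.51 -0.    1.24 -0.  ]
0.79 [ 0.14  0.45  1.45 -0.    1.24 -0.  ]
1.57 [ 0.14  0.5   1.46 -0.    1.19 -0.  ]
2.36 [ 0.14  0.51  1.54 -0.    1.1  -0.  ]
3.14 [ 0.14  0.48  1.64 -0.    1.03 -0.  ]
3.93 [ 0.14  0.42  1.7  -0.    1.02 -0.  ]
4.71 [ 0.14  0.36  1.69 -0.    1.09 -0.  ]
5.5 [ 0.14  0.35  1.61 -0.    1.18 -0.  ]
6.28 [ 0.14  0.39  1.51 -0.    1.24 -0.  ]
(0.42, 0.265, 0.02) 1.4707963267948965 [ 0.42  0.38  1.96 -0.    0.8  -1.05]
(0.426, 0.201, 0.02) -1.2707963267948965 [ 0.29  0.35  2.02 -0.    0.77  1.56]
[ 0.632  -0.0535  0.15  ] -1.4277963267948965 [-0.19  0.41  1.5  -0.    1.23  1.23]
[0.62273665 0.01083654 0.15      ] -1.4277963267948965 [-0.09  0.4   1.52 -0.    1.22  1.33]
(0.58, -0.315, 0.03) 0 [-0.6   0.56  1.58 -0.    1.01 -0.6 ]
(0.41, -0.332, 0.03) 0 [-0.81  0.4   1.89 -0.    0.86 -0.81]
```

Run:
```python
from h import *
q=quat(PSI); th=0.63
p=hp(th); up=p.copy(); up[2]=.30
r.move_to([float(x) for x in (0.30,-0.45,.32)],quat(-0.9)) if False else None
L((0.149,-0.555,.32),vel=.25)
r.move_to(up.tolist(),q); print(T.current_t())
gripper_to(.05,15)
print(L(p,vel=.12,guard=12),T.current_ee_pos(),p)
crop(snap("side"),310,100,450,240,4,"g1")
gripper_to(0.0,20); print("open",T.current_opening(),T.current_wrist_force(),T.current_t())
```

```text
5.6333
False [0.63153414 0.16063871 0.15228305] [0.63094378 0.16053414 0.15140138]
open 0.01911062009457439 [-1.6398992  -0.56279615  0.79938741] 8.4833
```

View pics/g1.png

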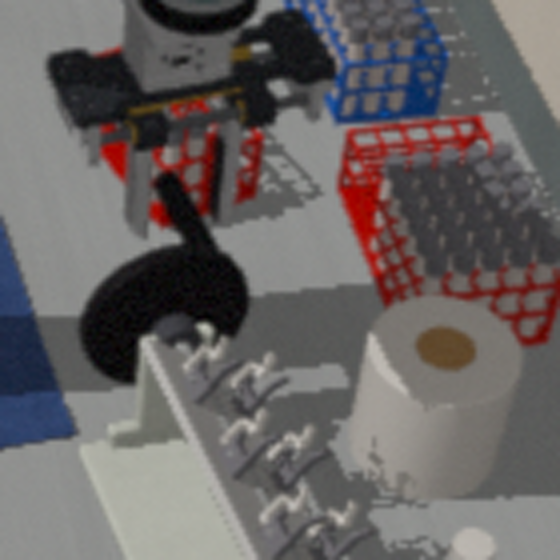

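The gripper now holds the handle, with the jaws stopped at 19 mm. Next I'll turn it to level.

Run:
```python
from h import *
for th in np.linspace(.63,0,6)[1:]:
    L(hp(th),vel=.1); print(round(th,2),T.current_wrist_force().round(1) if hasattr(T.current_wrist_force(),'round') else T.current_wrist_force())
print(T.current_opening(),T.current_t())
a=snap("top");b=snap("side")
crop(a,250,80,430,210,4.4,"l_top"); crop(b,310,120,450,300,3.3,"l_side")
for n in["rotator","clip1","handle_mid"]:
    for c in("top","side"):
        print(n,c,[(np.round(d["at"],4).tolist(),round(d["score"],2)) for d in models.mark_of(n,c)][:4])
print([rp(0,y,.131).round(4) for y in(-.065,0,.065)])
```

```text
0.5 [ 2.1  0.2 -2.6]
0.38 [ 1.1  0.3 -2. ]
0.25 [ 2.5  1.4 -1.8]
0.13 [ 3.1 -0.  -1.2]
0.0 [3.1 0.  1.2]
0.019177223050247615 9.7333
rotator top [([0.6296, -0.0546, 0.0003], 0.62)]
rotator side [([0.6326, -0.0509, 0.0007], 0.8), ([0.58, -0.3122, 0.002], 0.72)]
clip1 top [([0.6239, 0.0103, 0.1341], 0.85), ([0.6319, -0.0531, 0.1336], 0.78), ([0.6404, -0.118, 0.1302], 0.66)]
clip1 side [([0.6404, -0.1135, 0.1341], 0.93), ([0.6239, 0.0119, 0.1273], 0.9), ([0.6285, -0.054, 0.1316], 0.78)]
handle_mid top [([0.6076, 0.1442, 0.157], 0.61)]
handle_mid side [([0.6074, 0.1518, 0.1546], 0.58)]
[array([ 0.6413, -0.1178,  0.131 ]), array([ 0.632 , -0.0535,  0.131 ]), array([0.6227, 0.0108, 0.131 ])]
```

View pics/l_top.png

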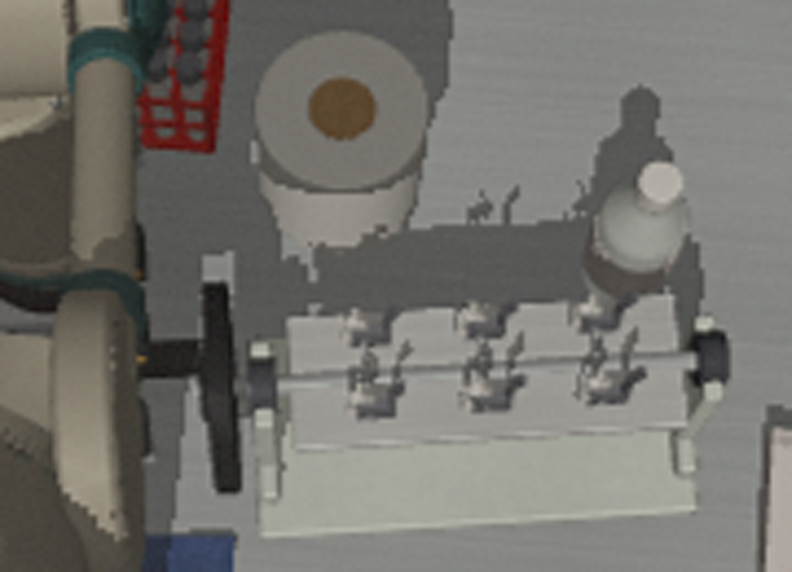

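View pics/l_side.png

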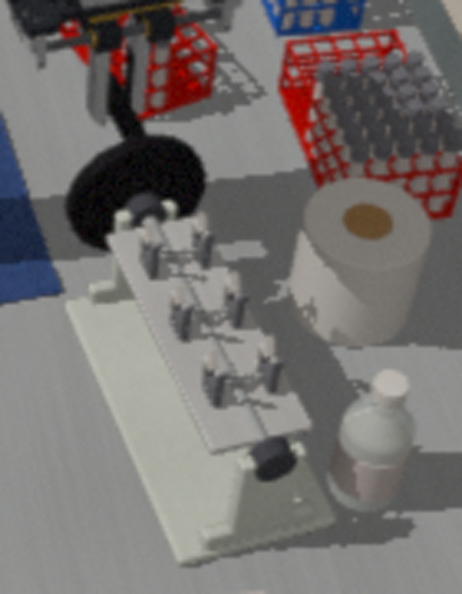

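The plate looks level in both views. I'll check that against its projected corners, then release the handle and re-measure the tubes with the arm clear.

Run:
```python
from h import *
for th in(-.1,0,.1):
    def pl(x,y,z): return rp(x*np.cos(th)+z*np.sin(th),y,.105-x*np.sin(th)+z*np.cos(th))
    pts=[pl(x,y,.004) for x in(-.04,.04) for y in(.111,-.111)]
    print(th,((proj("top",pts)-[250,80])*4.4).round(0).tolist(),((proj("side",pts)-[310,120])*3.3).round(0).tolist())
gripper_to(.05)
p=np.array(T.current_ee_pos()); L(p+[0,0,.13],vel=.25)
k=1.47; r.move_to([.42,.265,.2],quat(k)); print(T.current_t())
a=snap("top");b=snap("side"); crop(b,220,100,360,240,4,"t1"); 
crop(a,250,80,430,210,4.4,"l_top2")
```

```text
-0.1 [[289.0, 450.0], [683.0, 426.0], [281.0, 311.0], [670.0, 288.0]] [[105.0, 237.0], [210.0, 454.0], [199.0, 209.0], [314.0, 421.0]]
0 [[289.0, 447.0], [685.0, 423.0], [281.0, 313.0], [669.0, 290.0]] [[106.0, 233.0], [211.0, 451.0], [199.0, 212.0], [314.0, 424.0]]
0.1 [[289.0, 444.0], [686.0, 420.0], [281.0, 315.0], [667.0, 292.0]] [[107.0, 230.0], [212.0, 447.0], [199.0, 216.0], [313.0, 427.0]]
12.4417
```

View pics/t1.png

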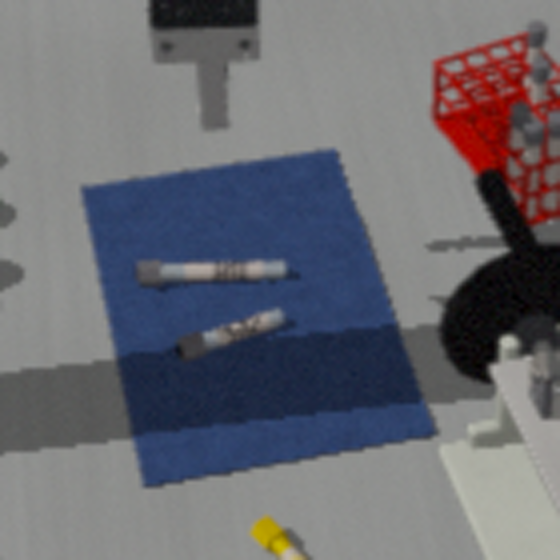

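View pics/l_top2.png

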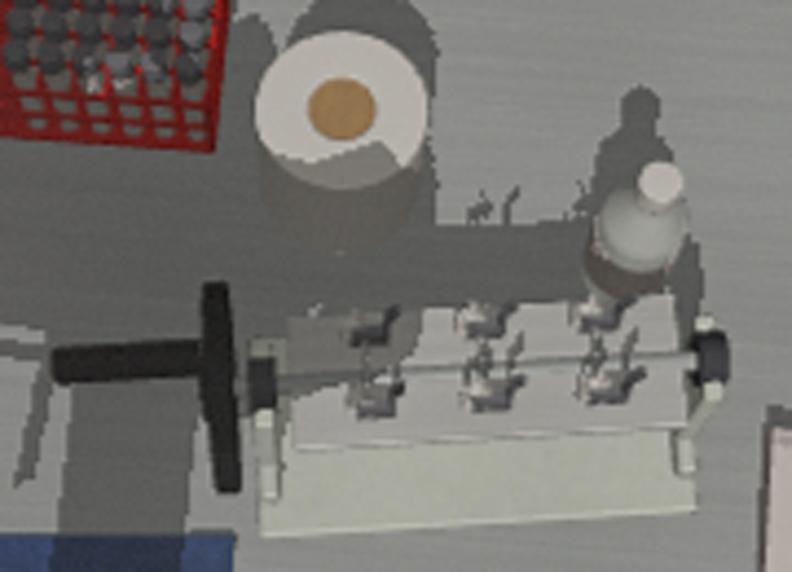

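The views agree. The long tube to take is at side (273,168), white label and grey cap on the pad. The green one is elsewhere. I'll pick it up now.

```bash
cat >> h.py <<'E'
def wf(): return np.round(np.array(T.current_wrist_force()),1).tolist()
def pick(xy,k,ztcp,opening=.04,grip=40,lift=.25):
    q=quat(k); r.move_to([float(xy[0]),float(xy[1]),.14],q); gripper_to(opening)
    g=L((xy[0],xy[1],ztcp),vel=.12,guard=10); print("desc",g,np.round(T.current_ee_pos(),4))
    gripper_to(0.0,grip); print("opening",T.current_opening())
    L((xy[0],xy[1],lift),vel=.25); print("lifted",T.current_opening(),wf(),round(T.current_t(),1))
def insert(y,k,ax=.020,off=0.0,x=0.0):
    q=quat(k); p=rp(x,y,.131+ax); up=p.copy(); up[2]=.25
    r.move_to(up.tolist(),q); crop(snap("side"),300,60,440,240,3.3,f"ins{int(y*1000)}")
    p2=p.copy();p2[2]=p[2]+.022; L(p2,vel=.15); f0=wf()
    g=L(p-[0,0,.001],vel=.03,guard=25); print("ins",g,np.round(T.current_ee_pos(),4),p,f0,wf())
E
python3 - <<'E'
from h import *
pick((.420,.265),1.468,.031)
crop(snap("side"),200,60,360,200,4,"p1")
E
```

```text
desc False [0.4205 0.2653 0.0315]
opening 0.011797514731890087
lifted 0.011648602492873415 [-0.7, 0.4, -0.0] 15.9
```

View pics/p1.png

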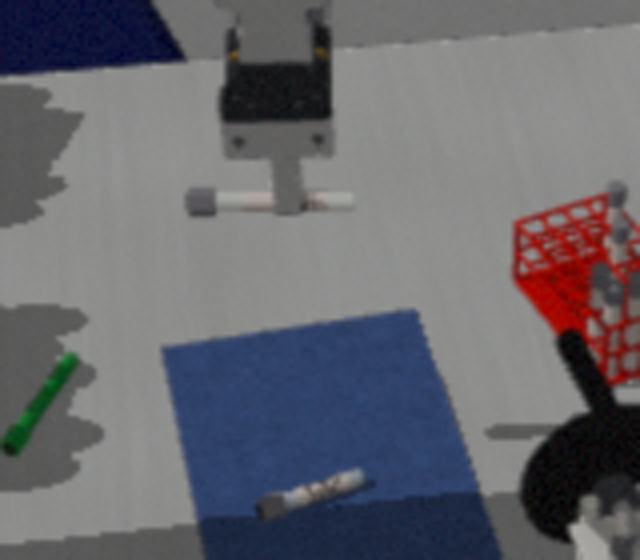

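The long tube is held at mid-barrel, level. I'll insert it into clip1.

Run:
```python
from h import *
insert(0.0,PSI+np.pi/2)
gripper_to(.03); p=np.array(T.current_ee_pos()); L(p+[0,0,.1],vel=.2); print(T.current_t(),wf())
a=snap("top");b=snap("side"); crop(a,250,80,430,210,4.4,"i1t"); crop(b,310,120,450,300,3.3,"i1s")
```

```text
ins False [ 0.6328 -0.0541  0.1507] [ 0.632  -0.0535  0.151 ] [-0.6, 0.0, 0.7] [1.5, -2.7, 5.0]
20.2 [-0.3, 0.0, 0.2]
```

View pics/i1s.png

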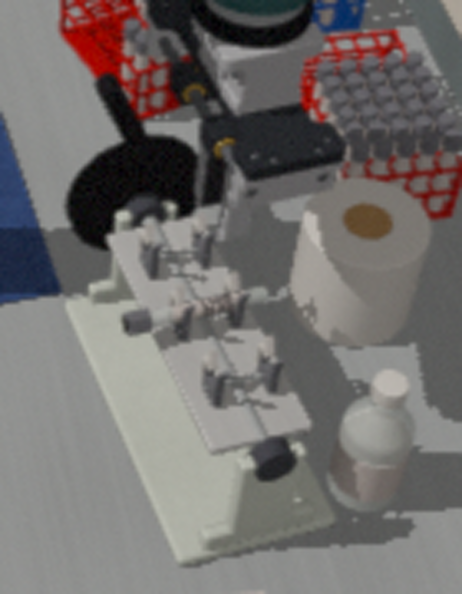

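The long tube sits in clip1 at crop (205,308). I'll locate the short tube again and pick it.

```bash
cat >> h.py <<'E'
def tubes(c,im,box,z=.011):
    x0,y0,x1,y1=box; s=im[y0:y1,x0:x1].astype(int)
    m=((s[:,:,2]-s[:,:,0])<25)&(s.sum(2)>150)
    n,l,st,ce=cv2.connectedComponentsWithStats(m.astype(np.uint8),connectivity=8); out=[]
    for i in range(1,n):
        if st[i,4]<60: continue
        v,u=np.where(l==i); P=unproj(c,np.c_[u+x0,v+y0],z)[:,:2]
        mu=P.mean(0); w,V=np.linalg.eigh(np.cov(P.T)); d=V[:,1]; d=d*(-np.sign(d[0])); t=(P-mu)@d
        out.append((mu+d*(t.min()+t.max())/2,d,np.ptp(t)))
    return out
E
python3 - <<'E'
from h import *
L(np.array(T.current_ee_pos())*[1,1,0]+[0,0,.28],vel=.3)
r.move_to([.426,.201,.2],quat(-1.266))
a=snap("top");b=snap("side")
print([[np.round(x,4) for x in t] for t in tubes("side",b,(245,140,318,210))])
crop(b,220,100,360,240,4,"t2"); print(T.current_t())
E
```

```text
[[array([0.3961, 0.3924]), array([-0.9937,  0.1119]), np.float64(0.1256)], [array([0.5421, 0.2981]), array([-0.0343, -0.9994]), np.float64(0.1638)], [array([0.3258, 0.1838]), array([-0.0128,  0.9999]), np.float64(0.1477)], [array([0.4171, 0.2016]), array([-0.9577, -0.2876]), np.float64(0.0782)]]
23.5583
```

View pics/t2.png

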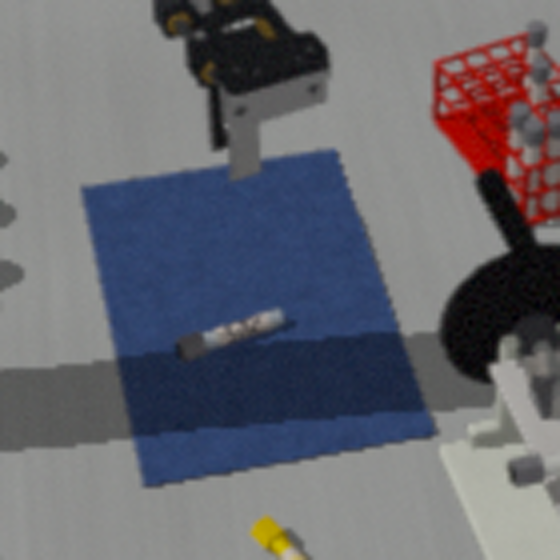

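The short tube hasn't moved; it's at side (278,183), with white label and grey cap. I'll pick it and insert it into clip2.

Run:
```python
from h import *
pick((.426,.2013),-1.268,.031)
crop(snap("side"),200,60,360,200,4,"p2")
```

```text
desc False [0.4266 0.2015 0.0315]
opening 0.011765145001930162
lifted 0.012124766664468822 [-0.2, 0.7, 0.2] 26.9
```

View pics/p2.png

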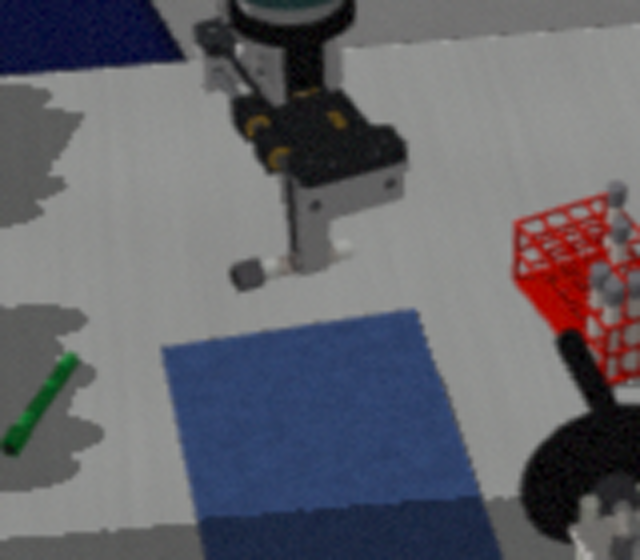

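Run:
```python
from h import *
insert(0.065,PSI-np.pi/2,x=.002)
gripper_to(.03); p=np.array(T.current_ee_pos()); L(p+[0,0,.13],vel=.2); print(T.current_t(),wf())
r.move_to([.45,.28,.3],quat(PSI))
a=snap("top");b=snap("side"); crop(a,250,80,430,210,4.4,"i2t"); crop(b,310,120,450,300,3.3,"i2s")
for c in("top","side"): print([(np.round(d["at"],4).tolist(),round(d["score"],2)) for n in("long1_mid","short1_mid") for d in models.mark_of(n,c)][:6])
```

```text
ins False [0.6254 0.0105 0.1506] [0.62471623 0.01112157 0.151     ] [-0.4, 0.5, 0.0] [0.4, -3.3, 5.2]
31.0083 [-0.2, 0.3, -0.5]
[]
[]
```

View pics/i2s.png

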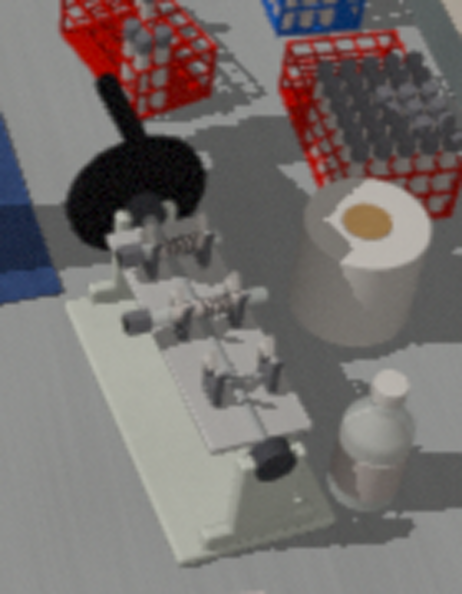

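View pics/i2t.png

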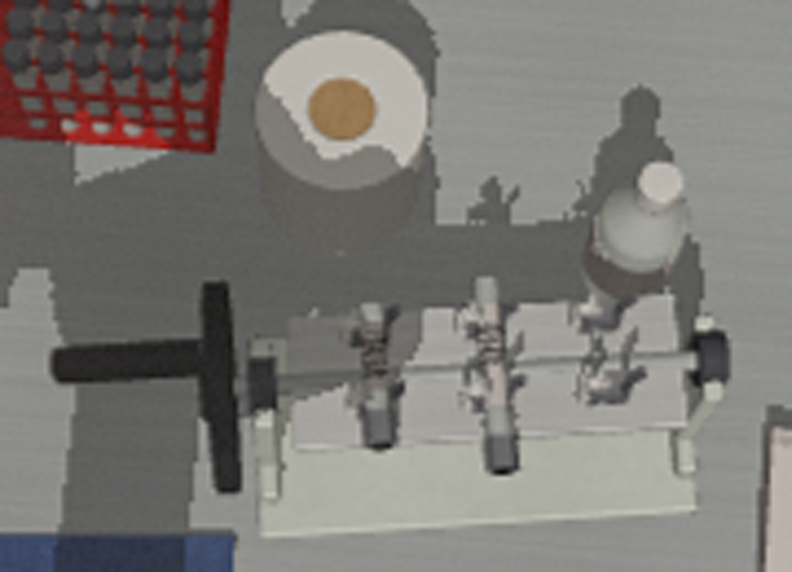

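Run:
```python
from h import *
for z in(.131,.145):
    P=[rp(-.056,0,z),rp(-.041,.065,z)]
    print(z,((proj("top",P)-[250,80])*4.4).round(0).tolist(),((proj("side",P)-[310,120])*3.3).round(0).tolist())
```

```text
0.131 [[494.0, 451.0], [373.0, 432.0]] [[137.0, 322.0], [126.0, 256.0]]
0.145 [[497.0, 444.0], [374.0, 425.0]] [[138.0, 309.0], [127.0, 243.0]]
```

Both caps match the home height (long at side 137,320 against a predicted 137,322). The carriage goes round two full turns next, in the positive direction.

```bash
cat > turn.py <<'E'
from h import *
import sys
a,b,n=map(float,sys.argv[1:4])
mx=0;log=[]
for th in np.linspace(a,b,int(n)+1)[1:]:
    L(hp(th),vel=.12); f=np.linalg.norm(T.current_wrist_force()); mx=max(mx,f); log.append(round(f))
    if f>35 or T.current_opening()<.015: print("STOP",th,f,T.current_opening()); break
print("th",th,"max",mx,log,T.current_opening(),T.current_t())
E
python3 - <<'E'
from h import *
p=hp(0); up=p.copy(); up[2]=.28
r.move_to(up.tolist(),quat(PSI)); gripper_to(.045); print(L(p,vel=.15,guard=12)); gripper_to(0,20); print(T.current_opening(),wf(),T.current_t())
E
python3 turn.py 0 1.5708 6
python3 -c "
from h import *
crop(snap('side'),310,100,450,280,3.3,'q1')"
```

```text
False
0.01933367939775089 [0.8, -0.2, 2.2] 35.2667
th 1.5708 max 6.4666662184608 [2, 1, 3, 6, 6, 5] 0.0194563352725311 36.8167
```

View pics/q1.png

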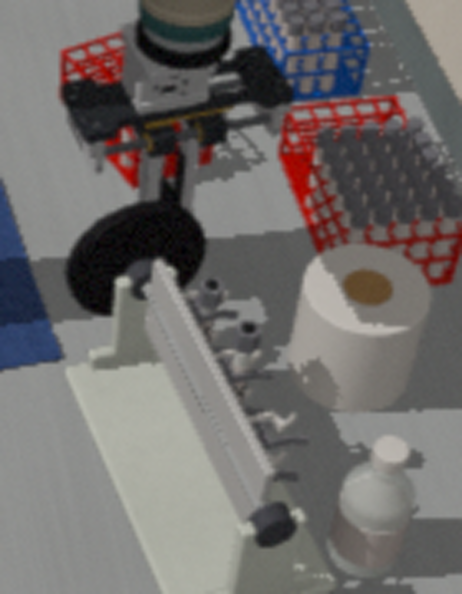

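The carriage is at a quarter turn with both tubes still clipped (caps at crop (210,288) and (247,330)), and the forces are small. I'll continue round.

```bash
python3 turn.py 1.5708 6.2832 18
python3 -c "
from h import *
crop(snap('side'),310,100,450,280,3.3,'q2')"
```

```text
th 6.2832 max 7.325564725253535 [6, 5, 5, 6, 5, 5, 3, 3, 3, 5, 4, 4, 6, 7, 7, 7, 6, 3] 0.019251564918647275 41.5167
```

View pics/q2.png

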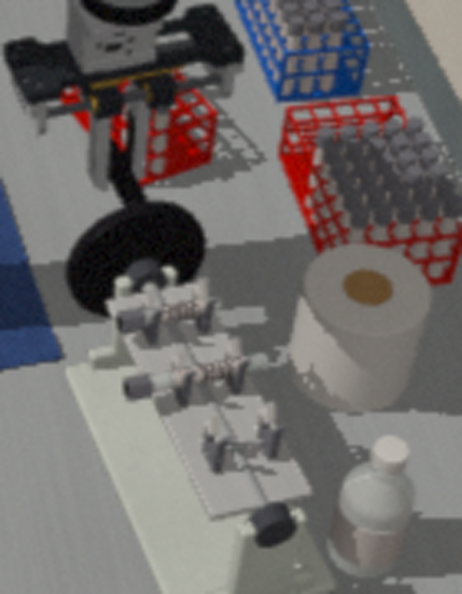

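One turn is done with the tubes back on top. I have plenty of time, so I'll make two more the same way. That ends exactly level with more than two full turns counted.

```bash
python3 turn.py 6.2832 18.8496 48
python3 - <<'E'
from h import *
gripper_to(.05)
p=np.array(T.current_ee_pos()); L(p+[0,0,.14],vel=.25)
r.move_to([.5,.25,.3],quat(PSI-np.pi/2))
a=snap("top");b=snap("side"); crop(a,250,80,430,210,4.4,"f_t"); crop(b,310,120,450,300,3.3,"f_s"); print(T.current_t())
print([(np.round(d["at"],4).tolist(),round(d["score"],2)) for c in("top","side") for d in models.mark_of("handle_mid",c)+models.mark_of("clip1",c)])
E
```

```text
th 18.8496 max 7.834043731671309 [1, 3, 5, 6, 5, 6, 5, 5, 5, 7, 5, 4, 3, 2, 3, 4, 4, 5, 7, 8, 6, 8, 6, 3, 1, 3, 5, 6, 6, 7, 6, 5, 6, 7, 5, 4, 2, 2, 2, 5, 3, 4, 7, 7, 7, 7, 8, 4] 0.019310722733019915 53.9667
56.9917
[([0.6053, 0.1475, 0.1583], 0.81), ([0.6424, -0.1199, 0.1308], 0.76), ([0.6216, 0.0113, 0.1302], 0.74), ([0.6345, -0.0536, 0.1288], 0.59), ([0.6047, 0.1481, 0.1582], 0.6), ([0.6313, -0.054, 0.1333], 0.88), ([0.6231, 0.0099, 0.126], 0.8)]
```

View pics/f_t.png

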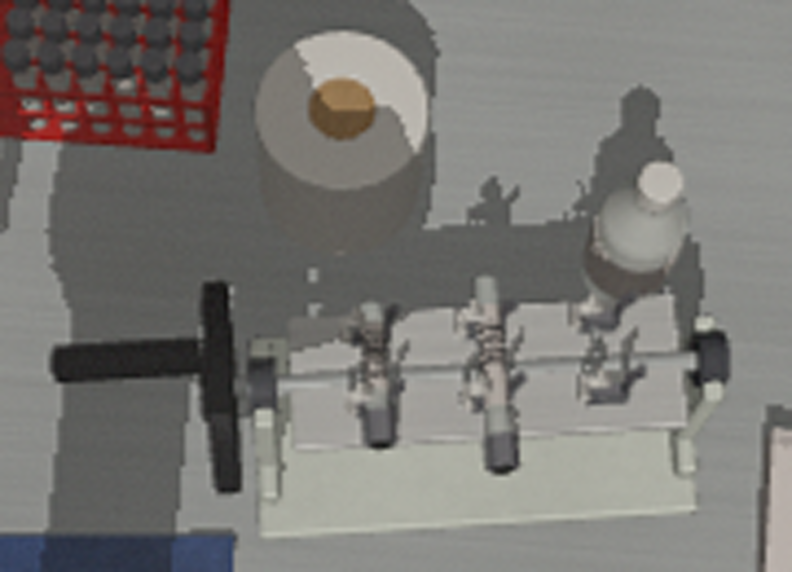

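View pics/f_s.png

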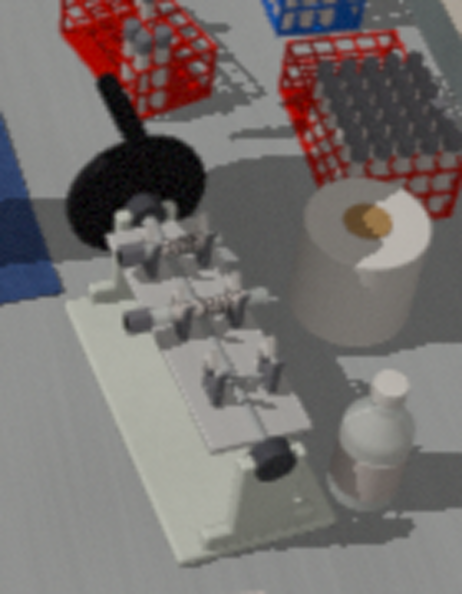

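All three turns are done; the tubes are on top and still clipped, and the plate is level. I'll take out the short tube and re-check the trays before placing it.

```bash
cat >> h.py <<'E'
def extract(y,k,x=0.0):
    q=quat(k); p=rp(x,y,.151); up=p.copy(); up[2]=.25
    r.move_to(up.tolist(),q); gripper_to(.032)
    g=L(p,vel=.12,guard=8); print("desc",g,np.round(T.current_ee_pos(),4)); gripper_to(0,40); print("op",T.current_opening())
    u=p.copy();u[2]=.19; L(u,vel=.06); u[2]=.29; L(u,vel=.2); print("up",T.current_opening(),wf(),T.current_t())
def trays():
    for n in["long_tray_floor","short_tray_floor"]:
        for c in("top","side"):
            print(n,c,[(np.round(d["at"],3).tolist(),round(d["score"],2)) for d in models.mark_of(n,c)][:3])
            for d in models.regions_of(n,c)[:2]:
                m=d["pixels"].astype(np.uint8); cs,_=cv2.findContours(m,0,1); q=max(cs,key=cv2.contourArea)
                rect=cv2.minAreaRect(unproj(c,q[:,0,:],0.024)[:,:2].astype(np.float32)*1000); print("   ",round(d["score"],2),np.round(rect[0],1),np.round(rect[1],1),round(rect[2],1))
E
python3 - <<'E'
from h import *
extract(.065,PSI-np.pi/2,x=.002)
a=snap("top");b=snap("side"); crop(a,410,160,510,300,4,"tr"); crop(b,250,60,450,300,2.5,"tr2"); trays()
E
```

```text
desc False [0.6253 0.011  0.1517]
op 0.01169454233283096
up 0.011492164930853909 [0.3, 0.6, 0.4] 61.6417
long_tray_floor top [([0.584, -0.312, 0.004], 0.68)]
    0.79 [ 576.9 -311.6] [163.  119.9] 88.7
long_tray_floor side [([0.578, -0.316, 0.003], 0.84), ([0.432, 0.237, 0.0], 0.22)]
    0.77 [ 578.1 -317.6] [168.3 116.9] 87.9
    0.42 [635.1 112.2] [138.5 452.5] 2.6
short_tray_floor top [([0.409, -0.33, 0.004], 0.98)]
    0.66 [ 409.1 -328.9] [121.5 112.9] 88.8
short_tray_floor side [([0.41, -0.333, 0.004], 0.78), ([0.577, -0.311, 0.003], 0.32)]
    0.97 [ 409.6 -336.3] [121.5 111.9] 88.1
```

View pics/tr.png

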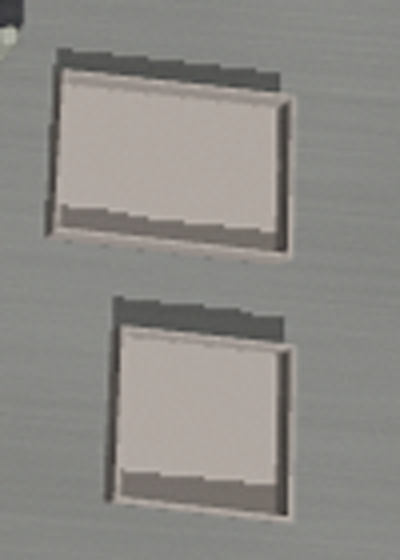

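View pics/tr2.png

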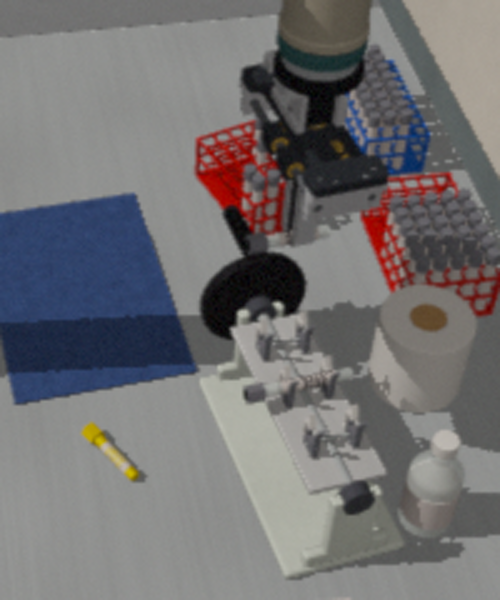

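```bash
cat >> h.py <<'E'
def place(xy,k=0.0,z=.0305):
    r.move_to([float(xy[0]),float(xy[1]),.25],quat(k))
    L((xy[0],xy[1],.07),vel=.2); g=L((xy[0],xy[1],z),vel=.05,guard=8); print("place",g,np.round(T.current_ee_pos(),4),wf())
    gripper_to(.03); L((xy[0],xy[1],.2),vel=.2); print(T.current_t())
E
python3 - <<'E'
from h import *
place((.410,-.323))
extract(0,PSI+np.pi/2)
b=snap("side"); crop(b,260,60,460,400,1.75,"w1"); crop(b,260,290,420,390,4,"w2")
E
```

```text
place True [ 0.4095 -0.3225  0.0312] [-0.2, 0.6, 4.6]
67.2917
desc False [ 0.6326 -0.0536  0.1518]
op 0.011827763871744019
up 0.012155225092813587 [-0.4, -0.2, -0.8] 71.7667
```

View pics/w1.png

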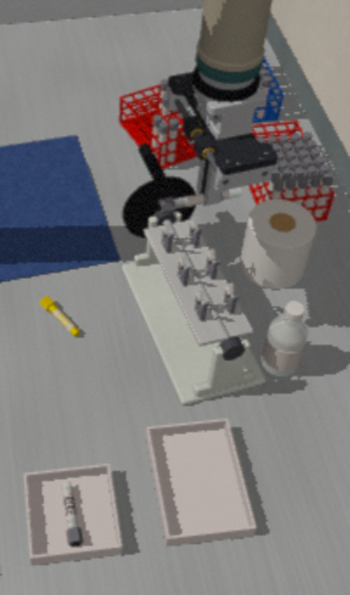

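View pics/w2.png

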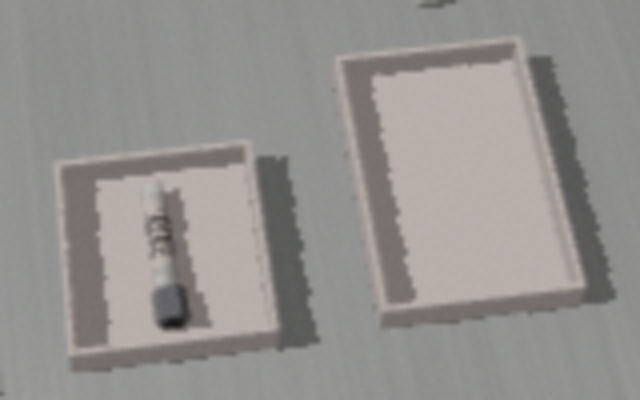

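The short tube lies flat in the short tray (crop (162,255)). The long tube goes next, into the long tray.

Run:
```python
from h import *
place((.579,-.322))
L(np.array(T.current_ee_pos())*[1,1,0]+[0,0,.3],vel=.25)
r.move_to([.45,.2,.3],quat(PSI))
a=snap("top");b=snap("side"); cv2.imwrite("pics/fin_t.png",a[:,:,::-1]); crop(b,260,100,460,400,1.95,"w3"); crop(a,250,80,430,210,4.4,"w4"); crop(b,260,290,420,390,4,"w5")
print(T.current_t())
for n in("rotator","clip1","handle_mid"): print(n,[(np.round(d["at"],4).tolist(),round(d["score"],2)) for c in("top","side") for d in models.mark_of(n,c)][:6])
```

```text
place True [ 0.5784 -0.3215  0.0312] [-1.6, -0.1, 4.1]
76.3
78.8917
rotator [([0.6289, -0.0534, -0.0013], 0.85), ([0.6426, -0.1201, 0.1307], 0.47), ([0.6314, -0.0534, 0.0001], 0.6)]
clip1 [([0.6312, -0.0532, 0.1304], 0.96), ([0.6414, -0.1186, 0.1312], 0.91), ([0.6211, 0.0095, 0.1288], 0.58), ([0.6412, -0.1177, 0.1342], 0.56), ([0.6285, -0.0549, 0.1337], 0.55)]
handle_mid [([0.6078, 0.1468, 0.1533], 0.73), ([0.4082, -0.3235, 0.0028], 0.41), ([0.6088, 0.1473, 0.155], 0.79)]
```

View pics/w5.png

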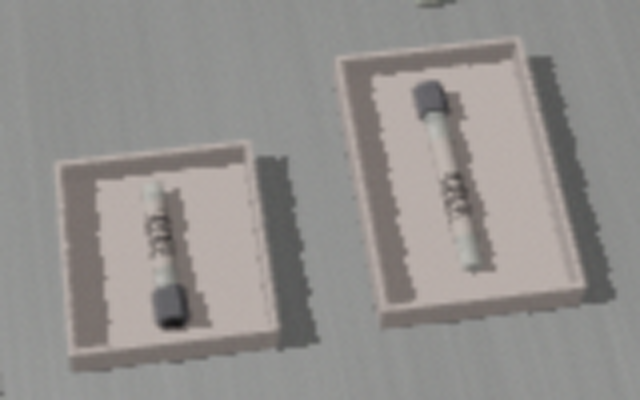

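View pics/w4.png

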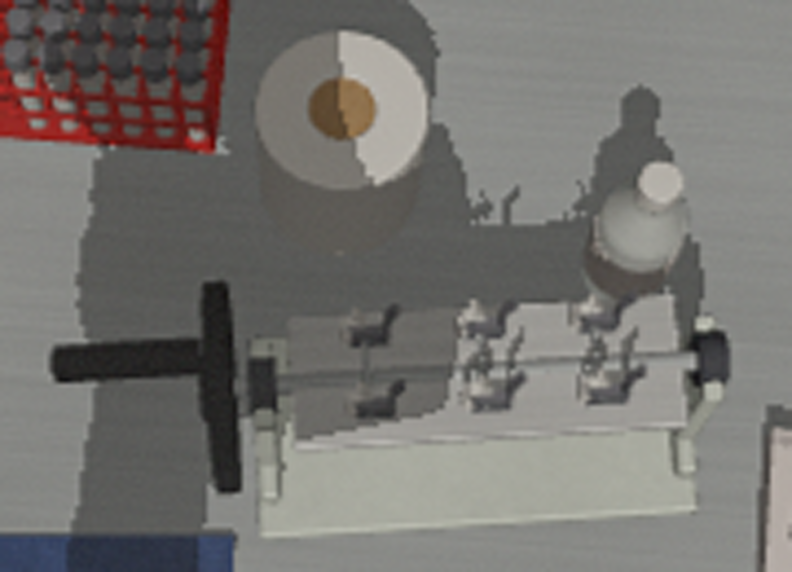

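View pics/fin_t.png

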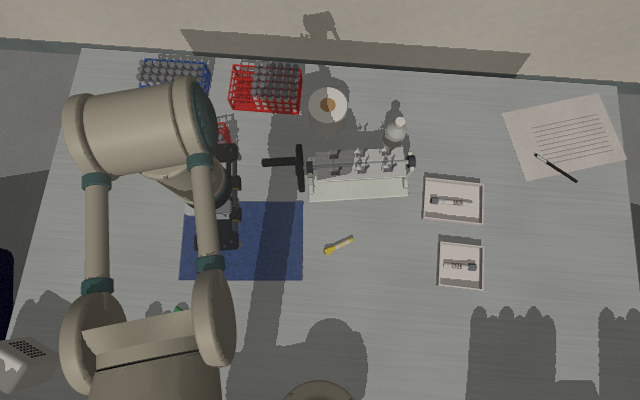

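View pics/w3.png

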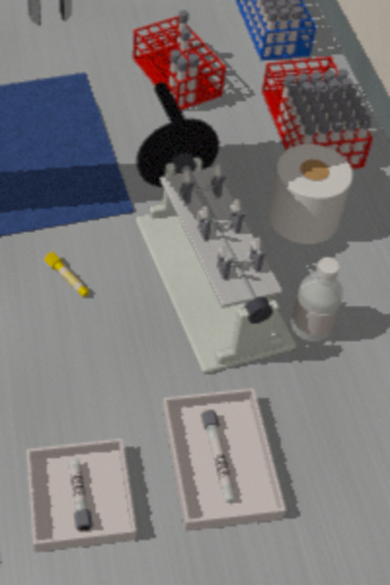

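The trays are done and the rotator is empty. Last, I'll check how level the carriage is, comparing the handle with the axle in pixels.

Run:
```python
from h import *
a=snap("top"); b=snap("side")
hd=[rp(.05*np.sin(t),y,.105+.05*np.cos(t)) for t in(-.1,0,.1) for y in(.17,.22)]
print("handle top",((proj("top",hd)-[250,80])*4.4).round(1).tolist())
print("handle side",((proj("side",hd)-[310,120])*3.3).round(1).tolist())
print("axle",((proj("top",[rp(0,-.127,.105),rp(0,0,.105),rp(0,.127,.105)])-[250,80])*4.4).round(1).tolist())
# measured dark handle centre rows by column
for c,im,cols,rows in(("top",a,(266,272,278,284,290),(150,172)),):
    g=im.sum(2)
    for u in cols:
        v=np.arange(*rows); w=np.clip(130-g[rows[0]:rows[1],u].astype(float),0,None); print(c,(u+.5-250)*4.4,round(((v*w).sum()/w.sum()+.5-80)*4.4,1),w.astype(int).tolist())
crop(a,258,140,330,200,10,"hz"); crop(a,380,140,425,190,10,"hz2"); crop(b,320,140,400,260,5,"hz3")
print(T.current_t())
```

```text
handle top [[174.3, 366.9], [81.1, 372.5], [173.9, 358.0], [80.7, 363.6], [173.5, 349.4], [80.5, 355.0]]
handle side [[125.0, 134.3], [104.2, 94.7], [130.8, 132.9], [109.9, 93.3], [136.6, 131.9], [115.6, 92.4]]
axle [[703.1, 356.4], [480.5, 369.8], [256.9, 383.4]]
top 72.60000000000001 364.0 [0, 0, 0, 0, 0, 0, 0, 0, 0, 21, 28, 21, 9, 16, 24, 23, 10, 0, 0, 0, 0, 0]
top 99.00000000000001 363.2 [0, 0, 0, 0, 0, 0, 0, 0, 0, 19, 31, 25, 22, 25, 13, 33, 0, 0, 0, 0, 0, 0]
top 125.4 360.6 [0, 0, 0, 0, 0, 0, 0, 0, 32, 32, 11, 24, 32, 28, 22, 28, 0, 0, 0, 0, 0, 0]
top 151.8 361.3 [0, 0, 0, 0, 0, 0, 0, 0, 29, 23, 24, 21, 13, 36, 37, 22, 0, 0, 0, 0, 0, 0]
top 178.20000000000002 357.6 [0, 0, 0, 0, 0, 0, 0, 13, 31, 33, 24, 16, 33, 25, 35, 0, 0, 0, 0, 0, 0, 0]
79.2917
```

View pics/hz.png

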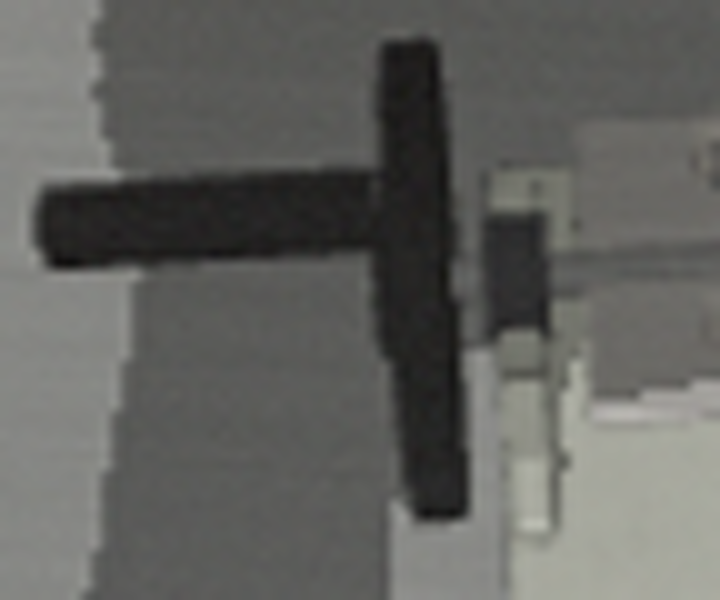

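View pics/hz2.png

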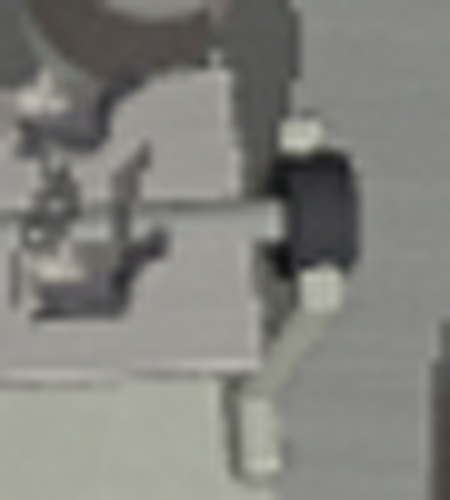

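View pics/hz3.png

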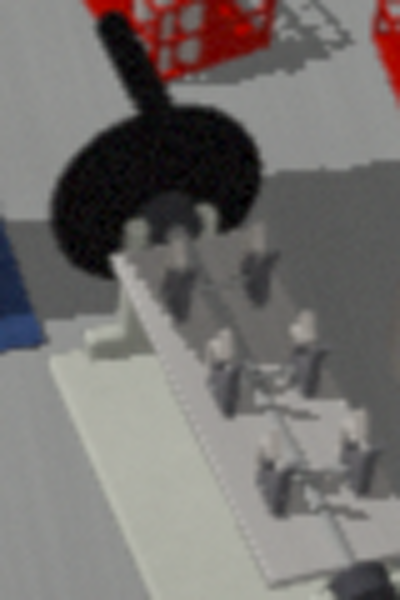

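The handle rows match the level prediction to within a pixel (364 against 363.6, and 358 against 358), and the axle hubs agree. Everything is in place, so I'm handing in.

```bash
python3 -c "
from h import *
r.sign_off(); print(T.current_t(),T.current_opening())"
```

```text
the job is handed in; nothing more can be done
the job is handed in; nothing more can be done
```

The job is done and was handed in after about 79 s of the allowed 208 s. Two tubes lay on the pad, one long and one short.

- **Clipping:** I levelled the carriage from about 0.63 rad, then snapped the long tube into clip1 and the short one into clip2. The caps matched the home height in both cameras.
- **Turning:** I turned the handwheel three full turns, one more than needed, all in the positive direction. Wrist force stayed under about 8 N, and both tubes were still clipped and on top at the end.
- **Placing:** The long tube now lies flat in the longer tray and the short tube in the shorter one.
- **Last checks:** The rotator is empty, and the handle and axle pixels put it within about 0.02 rad of level. The tissue roll, gel bottle and yellow tube look unmoved in the final pictures. So does the tube rack in the side view. The arm hid most of the green tube in the last top view, but I never went near it.

**Disagreements:** The networks gave no marks for the tubes, so I located them from pixels. Their handle mark was off by up to 5 mm in x, and I trusted the pixel comparison over it.

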